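# Tug-test three instrument cases and snap loose catches

### The arm

A 6-joint arm with a two-finger parallel gripper is mounted at the origin on the work surface; the furniture and walls round the work are solid. World frame = base frame: x ahead of the robot, y to its left, z up, the work surface at z = 0. Lengths are in mm, angles in rad, forces in N, time in s.
With the tool pointing down it reaches from about 300 to 775 mm from the base axis. Payload 14.6 kg.
Tool frame: the origin (TCP) lies at the very end of the fingers, on their centre line; the grasp point (between the pads) lies 19 mm behind it; z points along the fingers, y is the line along which they close (so a half turn about z gives the same grasp; the last joint's range is limited). The gripper opens to 94 mm and grips with 3 to 60 N. Pads are 16 mm wide; open, the fingers measure 119 mm over their backs; the gripper's body (75 mm by 177 mm) begins 78 mm behind the grasp point.
Start: joints at [-1.349, 0.3, 1.521, -0, 1.321, -0.067], TCP at [156.634, -527.214, 205.446] pointing down, gripper open.
Joint ranges: [-3.03, 3.03], [-0.79, 2.21], [0.23, 2.52], [-1.04, 4.18], [0, 3.07], [-2.55, 2.55]. Speed limits (rad/s): [2.22, 2.22, 2.57, 3.14, 3.14, 3.14].

### API

Orientations are given as [roll, pitch, yaw] about the fixed x, y, z axes, in that order (R = Rz(yaw) Ry(pitch) Rx(roll)).
In Python, from cell import manip, eyes, ticket gives the robot as it stands. The module is installed in compiled form; this text tells all that it offers.
- The arm moves only by the tool arm_command, never from a script. Its argument "plan" is a list of rows, each a list of 5 numbers: the opening, from -1 (shut) to 1 (fully open), then the shift along the tool's x, y, z in m, then the turn about the tool's z in rad. In form: [[jaw, dx, dy, dz, roll], ...]. A call has 1 to 20 rows; each row shifts and turns the commanded pose from where the row before left it, along the tool's axes as they then stand; what a row does not reach is not made up. A row lasts 1/8 s, in which the tool goes at most 62.5 mm and 10.7 degrees, less where a joint would pass 70% of its speed; a pose out of reach is approached as far as the arm can. A call is refused whole if a number of a shift passes 0.0625 or a number of a turn 0.188, either way. A call with a gripper value outside its range is refused whole. The fingers move at their own pace and stop on an object; "newtons" is the grip in N (left out, the last holds). Time passes only in rows, so rows that do not move let the fingers close. It gives the time, the measured TCP pose, the force, the opening and the grip force at its end, in the units of the state.
- manip.read_state(): the state, without advancing time (a new reading comes with each control period).
- eyes.camera(name): name is "side" or "top" or "wrist"; returns a dict with "img" (420x560x3 uint8, blue, green, red), "z_map" (420x560 float32, mm along the optical axis (not along the pixel's ray), 0 where there is no reading), "fx", "fy", "cx", "cy" (pixels), "eye" and "orientation" of the camera in the world. Camera axes: x right, y down, z forward; pixel columns grow to the right and rows downward; lengths in mm; the calibration is good to about 2 mm. The wrist camera is an equidistant fisheye: a pixel r from the principal point sees the ray r / f radians off the axis. A picture is of the moment at which its call begins.
- ticket.sign_off(): hands the job in; it is judged then, once.
The state is a dict: "clock": time; "joints": joint angles; "qd": joint speeds; "effort": joint torques, N m; "eef_pos": TCP position; "eef_rot": TCP orientation; "wrist_force": force on the tool from outside, world axes, zero at the start; "moment": the same for the moment, N m; "finger_gap": finger opening in mm; "finger_force": force on a finger pad.
Only numpy, scipy, OpenCV 4.12 (cv2) and the standard library are available. Lean on these libraries where they do the work, as an engineer would, in place of code of your own. Each camera call takes 0.05 s, during which the arm holds its last target. There are 200 camera calls.

### The job

The catches on these three cases all look shut at a glance, but some may not have caught. Working from left to right, tug each lid upward by its black handle to test it, and snap the catch on the front firmly shut on every case whose lid comes up freely (a caught lid gives only a few millimetres). Do not press on a catch that holds, and leave all three lids down and caught and the things lying about undisturbed.

Things in the scene. Friction and masses are not known exactly. Their poses are not given: they have to be found in the camera images.
- case_left: The left (seen from the robot) of three like grey instrument cases, fastened to the bench: 110 deep (x) x 120 wide (y), rim 64 mm high, 76 mm with the lid. Origin: centre of its underside; own -x points out of its front, y runs along the front, z up. The front, with lip and catch, faces the robot's right.
- lid_left_lip (a point): Middle of the front edge of the left lid's lip (84 wide, 5 thick, underside 67 mm up), which overhangs the front like an awning, 84 mm ahead of the case's origin: 14 mm further out than the shut catch below it. So the catch can be pressed only by a tool leaning about 40 degrees from vertical in the case's x-z plane, hand away from the case, fingertips in under the lip.
- lid_left: The left case's lid, hinged to the case's back edge; origin on the hinge line at mid width, 55 mm behind the case's origin and 64 mm up; axes as the case's when shut (z upright), its z tilts as the front is lifted. It falls shut by its own weight (0.18 kg). With the catch shut it rises by only 0.04 to 0.06 rad (4 to 5 mm at the handle) and is then held; with the catch open it rises freely.
- catch_left (a joint): Angle of the left case's catch in rad: 0 to 0.05 is snapped shut, about 0.27 is open (top edge 10 mm out from the case). The steel catch flap, 32 wide x 42 high, pivots at its foot, 10 mm above the bench, on the case's front; an over-centre spring holds it in either place. Pushing at the pad point toward the case takes about 7 N, then it snaps home.
- catch_left_pad (a point): Where to press on the front face of the left catch flap, at mid width; 40 mm above the bench. Shut, it is 70 mm ahead of the case's origin; open, 78 mm. The flap reaches from 8 to 50 mm above the bench.
- case_middle: The middle (seen from the robot) of three like grey instrument cases, fastened to the bench: 110 deep (x) x 120 wide (y), rim 64 mm high, 76 mm with the lid. Origin: centre of its underside; own -x points out of its front, y runs along the front, z up. The front, with lip and catch, faces the robot's right.
- lid_middle_lip (a point): Middle of the front edge of the middle lid's lip (84 wide, 5 thick, underside 67 mm up), which overhangs the front like an awning, 84 mm ahead of the case's origin: 14 mm further out than the shut catch below it. So the catch can be pressed only by a tool leaning about 40 degrees from vertical in the case's x-z plane, hand away from the case, fingertips in under the lip.
- lid_middle: The middle case's lid, hinged to the case's back edge; origin on the hinge line at mid width, 55 mm behind the case's origin and 64 mm up; axes as the case's when shut (z upright), its z tilts as the front is lifted. It falls shut by its own weight (0.18 kg). With the catch shut it rises by only 0.04 to 0.06 rad (4 to 5 mm at the handle) and is then held; with the catch open it rises freely.
- catch_middle (a joint): Angle of the middle case's catch in rad: 0 to 0.05 is snapped shut, about 0.27 is open (top edge 10 mm out from the case). The steel catch flap, 32 wide x 42 high, pivots at its foot, 10 mm above the bench, on the case's front; an over-centre spring holds it in either place. Pushing at the pad point toward the case takes about 7 N, then it snaps home.
- catch_middle_pad (a point): Where to press on the front face of the middle catch flap, at mid width; 40 mm above the bench. Shut, it is 70 mm ahead of the case's origin; open, 78 mm. The flap reaches from 8 to 50 mm above the bench.
- case_right: The right (seen from the robot) of three like grey instrument cases, fastened to the bench: 110 deep (x) x 120 wide (y), rim 64 mm high, 76 mm with the lid. Origin: centre of its underside; own -x points out of its front, y runs along the front, z up. The front, with lip and catch, faces the robot's left (toward the middle case).
- lid_right_lip (a point): Middle of the front edge of the right lid's lip (84 wide, 5 thick, underside 67 mm up), which overhangs the front like an awning, 84 mm ahead of the case's origin: 14 mm further out than the shut catch below it. So the catch can be pressed only by a tool leaning about 40 degrees from vertical in the case's x-z plane, hand away from the case, fingertips in under the lip.
- lid_right: The right case's lid, hinged to the case's back edge; origin on the hinge line at mid width, 55 mm behind the case's origin and 64 mm up; axes as the case's when shut (z upright), its z tilts as the front is lifted. It falls shut by its own weight (0.18 kg). With the catch shut it rises by only 0.04 to 0.06 rad (4 to 5 mm at the handle) and is then held; with the catch open it rises freely.
- catch_right (a joint): Angle of the right case's catch in rad: 0 to 0.05 is snapped shut, about 0.27 is open (top edge 10 mm out from the case). The steel catch flap, 32 wide x 42 high, pivots at its foot, 10 mm above the bench, on the case's front; an over-centre spring holds it in either place. Pushing at the pad point toward the case takes about 7 N, then it snaps home.
- catch_right_pad (a point): Where to press on the front face of the right catch flap, at mid width; 40 mm above the bench. Shut, it is 70 mm ahead of the case's origin; open, 78 mm. The flap reaches from 8 to 50 mm above the bench.
- masking_tape: Roll of masking tape lying flat, 104 across, 25 high; bystander, origin centre of underside
- staple_carton: Cardboard carton of staples, 54x102x30 mm; bystander, origin centre of underside
- foam_offcut: Irregular yellow foam scrap, 53x80x33 mm; bystander, origin centre of underside
- lid_left_handle (a point): Top centre of the left lid's handle, 110 mm above the bench with the lid shut and 30 mm ahead of the case's origin. The handle is a black upright bar standing on the lid: 14 mm thick (along the case's y), 40 mm long (along its x); its sides are clear for 34 mm down from this point to the lid's top.
- lid_middle_handle (a point): Top centre of the middle lid's handle, 110 mm above the bench with the lid shut and 30 mm ahead of the case's origin. The handle is a black upright bar standing on the lid: 14 mm thick (along the case's y), 40 mm long (along its x); its sides are clear for 34 mm down from this point to the lid's top.
- lid_right_handle (a point): Top centre of the right lid's handle, 110 mm above the bench with the lid shut and 30 mm ahead of the case's origin. The handle is a black upright bar standing on the lid: 14 mm thick (along the case's y), 40 mm long (along its x); its sides are clear for 34 mm down from this point to the lid's top.

How it is judged (in metres and radians):
On the way, in this order (a step that is already met when the one before it is completed fails the run):
1. the left lid is tugged upward (lifted at least 0.025 rad, which its play allows even when caught) (angle between lid_left's own z axis and vertical above 0.025 rad), for 0.1 s.
2. the middle lid is tugged upward (lifted at least 0.025 rad, which its play allows even when caught) (angle between lid_middle's own z axis and vertical above 0.025 rad), for 0.1 s.
3. the right lid is tugged upward (lifted at least 0.025 rad, which its play allows even when caught) (angle between lid_right's own z axis and vertical above 0.025 rad), for 0.1 s.
At the end, for the whole second after the job is handed in: All three catches are snapped shut (within 0.05 rad), all three lids are down (within 0.015 rad) and at rest (value of joint each of catch_left, catch_middle, catch_right below 0.05 rad and angle between each of lid_left, lid_middle, lid_right's own z axis and vertical below 0.015 rad and angular speed of each of lid_left, lid_middle, lid_right below 0.05 rad/s); the robot touches nothing.
It fails at once if the left catch, which held from the start, is pressed with more than 4 N (value of joint catch_left below 0.05 rad and distance of catch_left_pad from where it was at the start of the episode below 0.003 m and contact force between the fingers and catch_left above 4 N).
It fails at once if the middle catch, which held from the start, is pressed with more than 4 N (value of joint catch_middle below 0.05 rad and distance of catch_middle_pad from where it was at the start of the episode below 0.003 m and contact force between the fingers and catch_middle above 4 N).
It fails at once if the right catch, which held from the start, is pressed with more than 4 N (value of joint catch_right below 0.05 rad and distance of catch_right_pad from where it was at the start of the episode below 0.003 m and contact force between the fingers and catch_right above 4 N).
It fails at once if the masking tape, staple carton or foam offcut is shoved by more than 30 mm (distance of any of masking_tape, staple_carton, foam_offcut from where it was at the start of the episode above 0.03 m).
It also fails if it takes over 72 s, if anything falls off the work surface, if the arm or the gripper's body presses on something with over 40 N, if the wrist force passes 120 N, or if a joint passes its speed limit or range.

## Working session

There is one attempt and no reset: what is moved stays moved. The work goes in short steps, Python scripts to look and compute and a tool call to move; the robot and the scene stay as the last step left them, time stands still between calls to the robot, and variables do not carry over. Pictures are saved under pics/ and viewed, at most 10 in all, crops included, and the job is handed in when it is done.

Besides the shell and the picture viewer there is one more tool, called as a command line: name --pt "numbers of a row" for each row, then --argument value for the rest. arm_command: Moves the arm, as the interface text tells. Its arguments: {"type":"object","properties":{"plan":{"type":"array"},"newtons":{"type":"number"}},"required":["plan"]}

```bash
mkdir -p pics; cat > h.py <<'E'
import numpy as np,cv2
from cell import manip,eyes,ticket
from scipy.spatial.transform import Rotation as R
def cam(n):
    c=eyes.camera(n); return c
def rot(c):
    o=np.array(c["orientation"],float)
    return o if o.shape==(3,3) else R.from_euler('xyz',o).as_matrix()
def cloud(c):
    z=c["z_map"]; v,u=np.mgrid[:z.shape[0],:z.shape[1]]
    p=np.stack([(u-c["cx"])/c["fx"]*z,(v-c["cy"])/c["fy"]*z,z],-1)
    return p@rot(c).T+np.array(c["eye"])
E
python3 - <<'E'
from h import *
print(manip.read_state())
for n in("top","side"):
    c=cam(n); cv2.imwrite(f"pics/{n}0.png",c["img"]); print(n,c["eye"],c["orientation"],c["fx"])
    np.savez(f"{n}0.npz",p=cloud(c),img=c["img"])
E
```

```text
{'clock': 0.0, 'joints': array([-1.34863686e+00,  3.00457415e-01,  1.52161378e+00, -1.51021388e-05,
        1.32067730e+00, -6.66210927e-02]), 'qd': array([ 0.00061   , -0.00036586,  0.00096659,  0.00066662, -0.00152736,
        0.0015394 ]), 'effort': array([-8.33389549e-04, -5.31804299e+01, -3.52742743e+01,  7.08388863e-02,
        2.43695697e-02, -7.44516274e-05]), 'eef_pos': array([ 156.55337672, -526.966027  ,  204.87999976]), 'eef_rot': array([-3.14043840e+00, -6.23510690e-05,  2.88784273e-01]), 'wrist_force': array([-0.32578974,  0.01974622,  0.38606733]), 'moment': array([0.01163581, 0.00457268, 0.01801699]), 'finger_force': 0.0, 'finger_gap': 93.93202516582218}
top [ 421.59473525   12.8137325  1241.95701485] [-3.0825727  -0.01175861 -1.56640328] 390.92745801683395
side [  69.87384986 1056.02373308  689.53652958] [-2.06501905e+00 -1.69264520e-03 -2.77796587e+00] 461.4886562112021
```

View pics/top0.png

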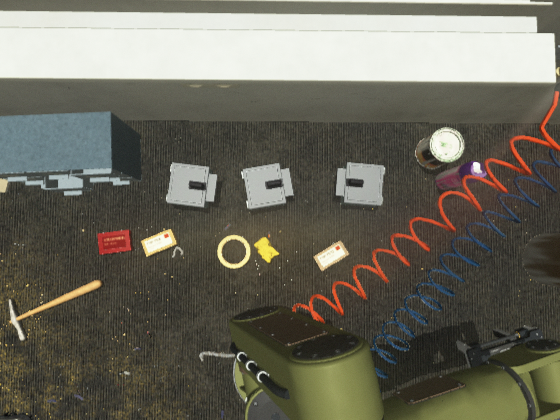

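View pics/side0.png

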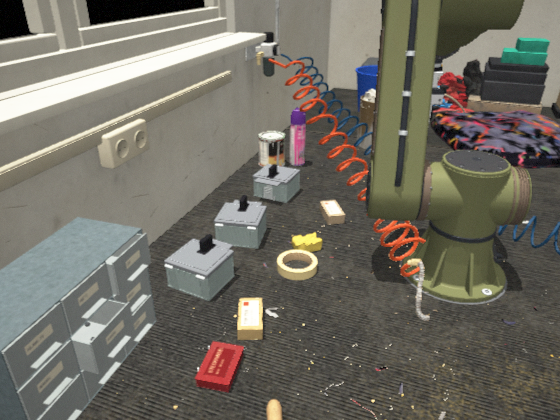

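```bash
python3 - <<'E'
from h import *
d=np.load("top0.npz");p=d["p"];img=d["img"]
z=p[...,2]
for nm,lo,hi in(("handle",100,120),("lid",66,86)):
    m=((z>lo)&(z<hi)).astype(np.uint8)
    n,l,s,c=cv2.connectedComponentsWithStats(m)
    for i in range(1,n):
        if s[i,4]<15: continue
        q=p[l==i]
        r=cv2.minAreaRect(q[:,:2].astype(np.float32))
        print(nm,s[i],np.round(q.mean(0),1),np.round(r[0],1),np.round(r[1],1),round(r[2],1))
E
```

```text
handle [   0   89  553    9 1357] [839.7   6.7 110.1] [839.7  -6.8] [1635.2    4.9] 90.0
handle [121 124  10  52 137] [665.  431.5 110.2] [667.1 430.8] [ 21.7 150.6] 85.4
handle [427 127  37  36 928] [ 688.7 -497.6  114.7] [ 689.8 -499.1] [100.1 101.5] 53.6
handle [448 167  13  19  64] [ 593.9 -516.7  110.1] [ 593.2 -521.2] [55.5 21.2] 18.2
handle [ 32 179  13   3  16] [579.8 687.6 108.5] [578.4 687. ] [ 5.2 29.2] 0.7
handle [ 50 179   5   9  37] [568.4 646.8 110.5] [568.9 647.1] [25.4  4.1] 5.5
handle [ 77 179  14  12  45] [562.8 547.3 110.7] [559.2 549.4] [21.8 42.3] 46.7
handle [267 179  14   7  65] [575.2   6.6 108.4] [576.1   6.6] [14.4 38.9] 9.8
handle [349 178  15   6  66] [ 580.3 -234.6  108.7] [ 580.7 -235.9] [39.4 13.6] 85.5
handle [189 181  14   6  69] [569.2 233.9 108.6] [569.4 233.9] [38.6 14.3] 82.4
handle [ 50 190  23   1  23] [548.7 620.6 109.9] [548.6 620.9] [ 1.  54.7] 2.4
handle [400 233  16   9  43] [ 419.3 -380.   116.1] [ 419.4 -381.1] [48.3 11.2] 70.4
handle [544 235  16  51 222] [ 354.2 -797.   109.9] [ 353.8 -806.7] [ 46.8 145.5] 87.0
handle [372 248  12   5 
[... 2017 characters left out ...]
] [ 283.1 -187.6   75. ] [ 282.1 -188.1] [29.9  8.5] 85.9
lid [310 294   7   5  19] [ 241.7 -112.1   74.8] [ 241.6 -111.4] [ 9.1 19.5] 20.2
lid [407 294  12   4  29] [ 245.8 -405.6   78.3] [ 245.6 -408.1] [ 8.4 35.6] 1.8
lid [422 295  12   6  27] [ 240.2 -450.3   78.6] [ 240.5 -449.7] [31.6  7.2] 75.2
lid [292 305   4   7  21] [206.7 -55.1  74.7] [206.8 -54.6] [ 9.3 15. ] 88.0
lid [393 308   7   6  20] [ 202.  -358.7   75.5] [ 200.9 -358. ] [ 8.6 24.7] 19.7
lid [415 312   9   8  27] [ 186.9 -428.6   74.4] [ 188.4 -428.4] [24.1  8.1] 43.5
lid [373 340   4   8  19] [ 105.1 -291.2   77.4] [ 104.9 -291.3] [14.7  6.8] 5.9
lid [222 353  13   4  48] [ 72.2 137.7  75.4] [ 71.8 137.1] [10.5 36.9] 6.0
```

The top view shows three grey cases with their handles at about (197,184), (274,183) and (356,181) px. The lips face right on the left and middle cases and left on the right case. Tape, foam and staples lie in front of them, and red and blue hoses coil on the right. The side view shows the same three cases, with the cabinet to the left of the left case.

```bash
cat >> h.py <<'E'
def to(target,yaw=None):
    """shift in tool axes (mm) from the measured pose to world target"""
    s=manip.read_state(); Rt=R.from_euler('xyz',s["eef_rot"]).as_matrix()
    print("pos",s["eef_pos"].round(1),"rot",s["eef_rot"].round(3),"j",s["joints"].round(2),"t",round(s["clock"],2),"F",s["wrist_force"].round(1),"gap",round(s["finger_gap"],1))
    print("tool shift",((np.array(target)-s["eef_pos"])@Rt).round(1), "zdir",Rt[:,2].round(3))
E
python3 - <<'E'
from h import *
p=np.load("top0.npz")["p"]
x,y,z=p[...,0],p[...,1],p[...,2]
for y0 in range(-800,800,100):
    print(y0,[int(z[(x>x0)&(x<x0+100)&(y>y0)&(y<y0+100)].max(initial=-1)) for x0 in range(-100,800,100)])
# rotated yaw axes after roll, shift to above left handle
psi=1.454
T=np.array([569.4,233.9,200]);P=np.array([156.5,-527,205])
Rt=R.from_euler('xyz',[np.pi,0,psi]).as_matrix(); print((T-P)@Rt)
E
```

```text
-800 [-1, 3, 8, 7, 163, 125, 271, 241, 7]
-700 [-1, 6, 347, 346, 8, 255, 326, 373, 381]
-600 [7, 525, 526, 521, 213, 266, 338, 336, 471]
-500 [7, 535, 569, 527, 195, 240, 277, 123, 474]
-400 [79, 112, 603, 142, 199, 202, 85, 82, 472]
-300 [-1, 101, 628, 141, 158, 33, 113, 84, 471]
-200 [-1, -1, 694, 692, 38, 35, 79, 75, 471]
-100 [310, 311, 696, 696, 32, 7, 112, 82, 472]
0 [310, 311, 623, 611, 36, 1241, 112, 83, 471]
100 [37, 86, 322, 295, 30, 30, 78, 78, 471]
200 [9, 43, 9, 9, 9, 7, 114, 83, 472]
300 [8, 7, 8, 8, 35, 35, 82, 80, 471]
400 [12, 7, 7, 7, 32, 35, 242, 240, 472]
500 [10, 8, 7, 28, 29, 29, 239, 241, 472]
600 [9, 9, 19, 26, 7, 8, 238, 240, 239]
700 [9, 12, 25, 23, 7, 9, 237, 241, 238]
[803.83166832 321.41852623   5.        ]
```

arm_command --pt "1 0 0 -0.02 -0.1665" --pt "1 0 0 -0.02 -0.1665" --pt "1 0 0 -0.02 -0.1665" --pt "1 0 0 -0.02 -0.1665" --pt "1 0 0 -0.01 -0.1665" --pt "1 0 0 -0.01 -0.1665" --pt "1 0 0 0 -0.1665" --pt "1 0.05 0.02 0 0" --pt "1 0.05 0.02 0 0" --pt "1 0.05 0.02 0 0" --pt "1 0.05 0.02 0 0" --pt "1 0.05 0.02 0 0" --pt "1 0.05 0.02 0 0" --pt "1 0.05 0.02 0 0" --pt "1 0.05 0.02 0 0" --newtons 25

```text
clock: 1.98
eef_pos: [362.4, -146.8, 305.4]
eef_rot: [3.141, 0.0, 1.454]
wrist_force: [1.3, -0.4, -0.2]
finger_gap: 94.0
finger_force: 0.0
```

```bash
python3 -c "
from h import *
to([569.4,233.9,200])"
```

```text
pos [ 362.4 -146.8  305.4] rot [3.141 0.    1.454] j [-0.48 -0.13  1.76 -0.    1.52 -0.36] t 1.98 F [ 1.3 -0.4 -0.2] gap 94.0
tool shift [402.2 161.2 105.4] zdir [ 0. -0. -1.]
```

arm_command --pt "1 0.05 0.02 0 0" --pt "1 0.05 0.02 0 0" --pt "1 0.05 0.02 0.01 0" --pt "1 0.05 0.02 0.015 0" --pt "1 0.05 0.02 0.02 0" --pt "1 0.05 0.02 0.02 0" --pt "1 0.05 0.02 0.02 0" --pt "1 0.05 0.02 0.02 0" --pt "1 0 0 0 0" --pt "1 0 0 0 0"

```text
clock: 3.22
eef_pos: [567.3, 229.7, 200.5]
eef_rot: [-3.141, 0.0, 1.454]
wrist_force: [0.2, -0.1, 1.1]
finger_gap: 93.8
finger_force: 0.0
```

```bash
python3 -c "
from h import *
to([569.4,233.9,84])
c=cam('wrist');cv2.imwrite('pics/w1.png',c['img']);print(c['eye'],c['orientation'],c['fx'],c['cx'],c['cy'])"
```

```text
pos [567.3 229.7 200.5] rot [-3.141  0.     1.454] j [ 0.33  0.44  1.34 -0.    1.36  0.44] t 3.23 F [ 0.2 -0.1  1.1] gap 93.8
tool shift [  4.4   1.7 116.5] zdir [-0. -0. -1.]
[575.47308851 298.15673482 379.64168968] [ 2.90620578e+00  5.19336028e-04 -1.16087735e-01] 325.19226210127806 284.4839874232216 208.33962080904593
```

View pics/w1.png

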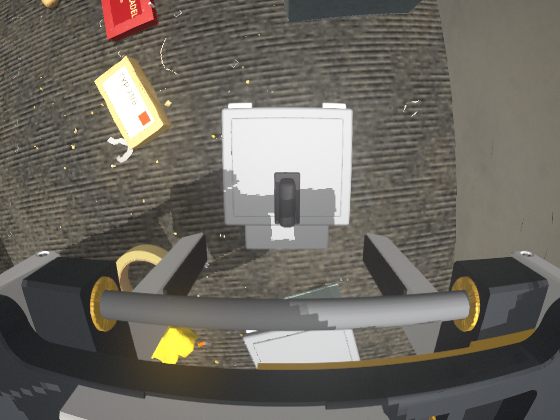

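The wrist view shows the left case square between the fingers, with its handle at about (287,200) px, midway between the fingertips. I'll descend, grip and tug.

arm_command --pt "1 0.004 0.002 0.04 0" --pt "1 0 0 0.04 0" --pt "1 0 0 0.02 0" --pt "1 0 0 0.016 0" --pt "-1 0 0 0 0" --pt "-1 0 0 0 0" --pt "-1 0 0 0 0" --pt "-1 0 0 0 0" --pt "-1 0 0 0 0" --pt "-1 0 0 0 0" --newtons 20

```text
clock: 4.53
eef_pos: [569.9, 233.9, 84.5]
eef_rot: [-3.142, -0.0, 1.454]
wrist_force: [-0.8, 0.7, 0.0]
finger_gap: 37.8
finger_force: 0.0
```

arm_command --pt "-1 0 0 -0.002 0" --pt "-1 0 0 -0.002 0" --pt "-1 0 0 0 0" --pt "-1 0 0 0 0"

```text
clock: 5.03
eef_pos: [569.8, 234.0, 88.9]
eef_rot: [-3.142, -0.0, 1.454]
wrist_force: [-4.3, -0.8, 5.4]
finger_gap: 13.8
finger_force: 20.0
```

arm_command --pt "-1 0 0 -0.002 0" --pt "-1 0 0 -0.002 0" --pt "-1 0 0 -0.002 0" --pt "-1 0 0 0 0"

```text
clock: 5.52
eef_pos: [569.9, 234.8, 93.9]
eef_rot: [3.142, -0.001, 1.455]
wrist_force: [1.9, 7.8, -6.8]
finger_gap: 14.0
finger_force: 20.0
```

arm_command --pt "-1 0 0 -0.002 0" --pt "-1 0 0 -0.002 0" --pt "-1 0 0 -0.002 0" --pt "-1 0 0 0 0"

```text
clock: 6.02
eef_pos: [569.9, 235.1, 99.8]
eef_rot: [3.141, -0.002, 1.455]
wrist_force: [3.4, 10.1, -7.8]
finger_gap: 13.6
finger_force: 20.0
```

```bash
python3 -c "
from h import *
to([569.4,233.9,84])
d0=np.load('top0.npz')['p'];
c=cam('side');p=cloud(c);d0=np.load('side0.npz')['p']
cv2.imwrite('pics/s1.png',cv2.resize(c['img'][220:310,150:250],None,fx=5,fy=5))
m=(p[...,0]>480)&(p[...,0]<650)&(p[...,1]>165)&(p[...,1]<340)&(d0[...,2]>74)&(d0[...,2]<80)&(p[...,2]<95)
dz=(p-d0)[...,2]
for a in range(165,340,20):
  k=m&(p[...,1]>a)&(p[...,1]<a+20); print(a,k.sum(),np.median(dz[k]) if k.any() else None)
"
```

```text
pos [569.9 235.1  99.8] rot [ 3.141e+00 -2.000e-03  1.455e+00] j [0.33 0.54 1.43 0.   1.17 0.45] t 6.03 F [ 3.4 10.1 -7.8] gap 13.6
tool shift [-1.3 -0.4 15.8] zdir [ 0.     0.002 -1.   ]
165 0 None
185 0 None
205 11 11.270916231221804
225 151 10.056002293083225
245 222 7.655922118376793
265 275 5.3600245660396695
285 280 2.669579616340286
305 240 0.8543905403559506
325 5 1.906854266940286
```

The left lid follows freely: it is up about 10 mm at the handle, or 0.12 rad. I'll lower it, release, and move on to the middle case.

arm_command --pt "-1 0 0 0.005 0" --pt "-1 0 0 0.005 0" --pt "-1 0 0 0.003 0" --pt "-1 0 0 0.001 0" --pt "1 0 0 0 0" --pt "1 0 0 0 0" --pt "1 0 0 0 0" --pt "1 0 0 0 0" --pt "1 0 0 -0.02 0" --pt "1 0 0 -0.04 0" --pt "1 0 0 -0.04 -0.1" --pt "1 0 0 0 -0.1" --pt "1 0 0 0 -0.1"

```text
clock: 7.7
eef_pos: [570.0, 233.9, 186.9]
eef_rot: [3.141, -0.0, 1.758]
wrist_force: [-0.1, 0.4, -0.3]
finger_gap: 93.7
finger_force: 0.0
```

```bash
python3 -c "
from h import *
to([576.1,6.6,180])"
```

```text
pos [570.  233.9 186.9] rot [ 3.141 -0.     1.758] j [ 0.33  0.46  1.34 -0.    1.34  0.14] t 7.7 F [-0.1  0.4 -0.3] gap 93.7
tool shift [-224.5  -36.3    6.8] zdir [ 0.001  0.    -1.   ]
```

arm_command --pt "1 -0.04 -0.006 0 0" --pt "1 -0.045 -0.007 0 0" --pt "1 -0.045 -0.007 0 0" --pt "1 -0.045 -0.007 0 0" --pt "1 -0.04 -0.007 0 0" --pt "0.2 -0.009 -0.002 0 0" --pt "0.2 0 0 0.04 0" --pt "0.2 0 0 0.04 0" --pt "0.2 0 0 0.02 0" --pt "-1 0 0 0.003 0" --pt "-1 0 0 0 0" --pt "-1 0 0 0 0" --pt "-1 0 0 0 0" --pt "-1 0 0 0 0" --pt "-1 0 0 0 0" --pt "-1 0 0 0 0" --pt "-1 0 0 0 0"

```text
clock: 9.82
eef_pos: [576.0, 7.2, 84.0]
eef_rot: [3.14, 0.0, 1.754]
wrist_force: [5.3, 1.4, 2.5]
finger_gap: 13.6
finger_force: 20.0
```

arm_command --pt "-1 0 0 -0.002 0" --pt "-1 0 0 -0.0015 0" --pt "-1 0 0 0 0" --pt "-1 0 0 0 0"

```text
clock: 10.32
eef_pos: [575.9, 7.9, 86.7]
eef_rot: [3.14, -0.001, 1.754]
wrist_force: [8.9, 5.4, -4.9]
finger_gap: 14.1
finger_force: 20.0
```

arm_command --pt "-1 0 0 -0.002 0" --pt "-1 0 0 -0.002 0" --pt "-1 0 0 0 0"

```text
clock: 10.7
eef_pos: [575.8, 8.1, 89.2]
eef_rot: [3.141, -0.002, 1.754]
wrist_force: [16.3, 8.3, -21.1]
finger_gap: 14.0
finger_force: 20.0
```

```bash
python3 -c "
from h import *
to([576.1,6.6,84])
c=cam('side');p=cloud(c);d0=np.load('side0.npz')['p']
m=(p[...,0]>480)&(p[...,0]<650)&(d0[...,2]>74)&(d0[...,2]<80)&(p[...,2]<95)
dz=(p-d0)[...,2]
for a in range(-60,120,20):
  k=m&(p[...,1]>a)&(p[...,1]<a+20); print(a,k.sum(),np.median(dz[k]) if k.any() else None)
"
```

```text
pos [575.8   8.1  89.2] rot [ 3.141e+00 -2.000e-03  1.754e+00] j [-0.05  0.47  1.57  0.    1.1  -0.23] t 10.7 F [ 16.3   8.3 -21.1] gap 14.0
tool shift [-1.6  0.1  5.2] zdir [ 0.     0.002 -1.   ]
-60 0 None
-40 2 2.103323147360925
-20 37 5.393586943294736
0 122 4.2929113821282385
20 151 3.4685562384573814
40 159 2.532418308851902
60 184 0.7994279602880283
80 106 0.5388383548316824
100 2 2.1509768244108045
```

arm_command --pt "-1 0 0 -0.002 0" --pt "-1 0 0 -0.002 0" --pt "-1 0 0 0 0"

```text
clock: 11.12
eef_pos: [575.8, 7.6, 92.5]
eef_rot: [3.141, -0.001, 1.754]
wrist_force: [21.1, 4.2, -28.0]
finger_gap: 13.9
finger_force: 20.0
```

The middle lid came up about 4.5 mm and stopped with the force rising to 28 N, so it is caught. On to the right case.

arm_command --pt "-1 0 0 0.004 0" --pt "-1 0 0 0.003 0" --pt "1 0 0 0 0" --pt "1 0 0 0 0" --pt "1 0 0 0 0" --pt "1 0 0 0 0" --pt "1 0 0 -0.02 0" --pt "1 0 0 -0.04 0" --pt "1 0 0 -0.04 0.09" --pt "1 0 0 0 0.09" --pt "1 0 0 0 0.085"

```text
clock: 12.5
eef_pos: [575.4, 7.1, 188.4]
eef_rot: [3.141, -0.0, 1.487]
wrist_force: [-0.5, 0.1, -1.2]
finger_gap: 93.5
finger_force: 0.0
```

```bash
python3 -c "
from h import *
to([580.7,-235.9,84])"
```

```text
pos [575.4   7.1 188.4] rot [ 3.141 -0.     1.487] j [-0.05  0.37  1.47 -0.    1.3   0.03] t 12.5 F [-0.5  0.1 -1.2] gap 93.5
tool shift [-241.7   25.6  104.5] zdir [ 0.001 -0.    -1.   ]
```

arm_command --pt "1 -0.048 0.005 0 0" --pt "1 -0.048 0.005 0 0" --pt "1 -0.048 0.005 0 0" --pt "1 -0.048 0.005 0 0" --pt "1 -0.045 0.005 0 0" --pt "0.2 -0.005 0.001 0 0" --pt "0.2 0 0 0.04 0" --pt "0.2 0 0 0.04 0" --pt "0.2 0 0 0.02 0" --pt "-1 0 0 0.004 0" --pt "-1 0 0 0 0" --pt "-1 0 0 0 0" --pt "-1 0 0 0 0" --pt "-1 0 0 0 0" --pt "-1 0 0 0 0" --pt "-1 0 0 0 0" --pt "-1 0 0 0 0"

```text
clock: 14.62
eef_pos: [581.8, -236.3, 84.5]
eef_rot: [3.141, 0.0, 1.489]
wrist_force: [-2.6, 1.1, 5.3]
finger_gap: 14.3
finger_force: 20.0
```

arm_command --pt "-1 0 0 -0.002 0" --pt "-1 0 0 -0.002 0" --pt "-1 0 0 0 0" --pt "-1 0 0 0 0"

```text
clock: 15.12
eef_pos: [581.7, -236.9, 87.5]
eef_rot: [3.141, 0.001, 1.489]
wrist_force: [2.6, -6.2, -4.6]
finger_gap: 13.6
finger_force: 20.0
```

arm_command --pt "-1 0 0 -0.002 0" --pt "-1 0 0 -0.002 0" --pt "-1 0 0 0 0"

```text
clock: 15.5
eef_pos: [581.6, -237.0, 89.8]
eef_rot: [-3.141, 0.001, 1.489]
wrist_force: [11.9, -10.1, -19.9]
finger_gap: 13.7
finger_force: 20.0
```

```bash
python3 -c "
from h import *
to([580.7,-235.9,84])
c=cam('side');p=cloud(c);d0=np.load('side0.npz')['p']
m=(p[...,0]>480)&(p[...,0]<660)&(d0[...,2]>74)&(d0[...,2]<80)&(p[...,2]<95)
dz=(p-d0)[...,2]
for a in range(-340,-160,20):
  k=m&(p[...,1]>a)&(p[...,1]<a+20); print(a,k.sum(),np.median(dz[k]) if k.any() else None)
"
```

```text
pos [ 581.6 -237.    89.8] rot [-3.141e+00  1.000e-03  1.489e+00] j [-0.44  0.58  1.4  -0.    1.16 -0.36] t 15.5 F [ 11.9 -10.1 -19.9] gap 13.7
tool shift [ 1.  -1.   5.8] zdir [-0.    -0.001 -1.   ]
-340 1 -1.8886831223468334
-320 25 -0.12816874806435408
-300 44 1.4251621872322744
-280 41 3.2230132482449108
-260 56 3.492415806584802
-240 69 5.122852895752317
-220 99 3.593548985389816
-200 3 4.5615371928794275
-180 0 None
```

arm_command --pt "-1 0 0 -0.002 0" --pt "-1 0 0 -0.002 0" --pt "-1 0 0 0 0"

```text
clock: 15.92
eef_pos: [581.7, -235.9, 92.7]
eef_rot: [-3.141, -0.001, 1.489]
wrist_force: [17.2, -4.2, -28.7]
finger_gap: 13.7
finger_force: 20.0
```

arm_command --pt "-1 0 0 0.004 0" --pt "-1 0 0 0.003 0" --pt "1 0 0 0 0" --pt "1 0 0 0 0" --pt "1 0 0 0 0" --pt "1 0 0 0 0" --pt "1 0 0 -0.02 0" --pt "1 0 0 -0.05 0" --pt "1 0 0 -0.05 0" --pt "1 0.05 0 -0.05 0" --pt "1 0.06 0 -0.05 0" --pt "1 0.06 0 -0.02 0" --pt "1 0.06 0 0 0" --pt "-1 0.06 0 0 0" --pt "-1 0.06 0 0 0" --pt "-1 0.06 0 0 0" --pt "-1 0.06 0 0 0" --pt "-1 0.06 0 0 0"

```text
clock: 18.18
eef_pos: [623.1, 275.5, 313.1]
eef_rot: [3.141, -0.0, 1.489]
wrist_force: [-0.4, -1.2, 0.3]
finger_gap: 47.1
finger_force: 0.0
```

```bash
python3 -c "
from h import *
to([80,680,350])"
```

```text
pos [623.1 275.5 313.1] rot [ 3.141 -0.     1.489] j [ 0.36  0.58  0.89 -0.    1.68  0.44] t 18.18 F [-0.4 -1.2  0.3] gap 47.1
tool shift [ 358.9 -574.3  -37.1] zdir [ 0. -0. -1.]
```

Both the middle and right lids are caught, so only the left catch needs pressing. The tool commands include no tilt, so I'll test how the arm behaves when asked for a pose past its reach. I'll do that toward +y, high up in free space.

arm_command --pt "-1 0.036 -0.057 -0.004 0" --pt "-1 0.036 -0.057 -0.004 0" --pt "-1 0.036 -0.057 -0.004 0" --pt "-1 0.036 -0.057 -0.004 0" --pt "-1 0.036 -0.057 -0.004 0" --pt "-1 0.036 -0.057 -0.004 0" --pt "-1 0.036 -0.057 -0.004 0" --pt "-1 0.036 -0.057 -0.004 0" --pt "-1 0.036 -0.057 -0.004 0" --pt "-1 0.036 -0.057 -0.001 0"

```text
clock: 19.42
eef_pos: [122.8, 649.6, 347.6]
eef_rot: [3.141, -0.001, 1.489]
wrist_force: [0.8, 0.2, 0.3]
finger_gap: 0.5
finger_force: 0.0
```

arm_command --pt "-1 0.06 0 0 0" --pt "-1 0.06 0 0 0" --pt "-1 0.06 0 0 0" --pt "-1 0.06 0 0 0"

```text
clock: 19.92
eef_pos: [130.5, 782.9, 309.4]
eef_rot: [3.139, -0.035, 1.489]
wrist_force: [-0.9, 0.6, -0.1]
finger_gap: 0.4
finger_force: 0.0
```

```bash
python3 -c "
from h import *
to([80,750,350])"
```

```text
pos [130.5 782.9 309.4] rot [ 3.139 -0.035  1.489] j [1.36 0.97 0.24 0.   1.89 1.44] t 19.93 F [-0.9  0.6 -0.1] gap 0.4
tool shift [-35.4 -47.6 -42. ] zdir [ 0.005  0.035 -0.999]
```

arm_command --pt "-1 0.06 0 -0.02 0" --pt "-1 0.06 0 -0.02 0" --pt "-1 0.06 0 -0.02 0" --pt "-1 0.06 0 -0.02 0"

```text
clock: 20.42
eef_pos: [119.4, 821.0, 331.9]
eef_rot: [3.127, -0.197, 1.491]
wrist_force: [0.5, -0.3, 0.0]
finger_gap: 0.7
finger_force: 0.0
```

```bash
python3 -c "
from h import *
to([80,750,350])"
```

```text
pos [119.4 821.  331.9] rot [ 3.127 -0.197  1.491] j [1.38 0.95 0.23 0.01 1.76 1.46] t 20.43 F [ 0.5 -0.3  0. ] gap 0.7
tool shift [-68.9 -33.1 -32.7] zdir [ 0.031  0.194 -0.981]
```

It works: the tool leans outward (toward +y), as needed. I'll continue to about 40°.

arm_command --pt "-1 0.06 0 -0.02 0" --pt "-1 0.06 0 -0.02 0" --pt "-1 0.06 0 -0.02 0" --pt "-1 0.06 0 -0.02 0" --pt "-1 0.06 0 -0.02 0" --pt "-1 0.06 0 -0.02 0" --pt "-1 0.06 0 -0.02 0" --pt "-1 0.06 0 -0.02 0"

```text
clock: 21.42
eef_pos: [101.0, 857.2, 430.9]
eef_rot: [3.111, -0.485, 1.498]
wrist_force: [0.3, -0.4, -0.4]
finger_gap: 0.4
finger_force: 0.0
```

```bash
python3 -c "
from h import *
to([80,750,350])"
```

```text
pos [101.  857.2 430.9] rot [ 3.111 -0.485  1.498] j [1.41 0.85 0.24 0.01 1.57 1.49] t 21.43 F [ 0.3 -0.4 -0.4] gap 0.4
tool shift [-133.7  -13.8   20.6] zdir [ 0.065  0.463 -0.884]
```

arm_command --pt "-1 0.06 0 -0.01 0" --pt "-1 0.06 0 -0.01 0" --pt "-1 0.06 0 -0.01 0" --pt "-1 0.06 0 -0.01 0" --pt "-1 0.06 0 -0.01 0" --pt "-1 0.06 0 -0.01 0"

```text
clock: 22.18
eef_pos: [91.3, 875.3, 510.3]
eef_rot: [3.099, -0.699, 1.507]
wrist_force: [0.2, 0.3, -0.2]
finger_gap: -0.2
finger_force: 0.0
```

```bash
python3 -c "
from h import *
to([300,600,400])"
```

```text
pos [ 91.3 875.3 510.3] rot [ 3.099 -0.699  1.507] j [1.42 0.79 0.24 0.01 1.42 1.5 ] t 22.18 F [ 0.2  0.3 -0.2] gap -0.2
tool shift [-271.2  229.   -74.1] zdir [ 0.083  0.639 -0.765]
```

The lean is reached: zdir is (0.08, 0.64, -0.77). I'll bring it back toward the left case and check that the tilt persists.

arm_command --pt "-1 -0.045 0.038 -0.012 0" --pt "-1 -0.045 0.038 -0.012 0" --pt "-1 -0.045 0.038 -0.012 0" --pt "-1 -0.045 0.038 -0.012 0" --pt "-1 -0.045 0.038 -0.012 0" --pt "-1 -0.045 0.038 -0.012 0"

```text
clock: 22.92
eef_pos: [280.1, 634.3, 414.4]
eef_rot: [3.097, -0.698, 1.511]
wrist_force: [1.3, 1.5, 0.1]
finger_gap: 0.4
finger_force: 0.0
```

```bash
python3 -c "
from h import *
to([560.6,159.4,300])"
```

```text
pos [280.1 634.3 414.4] rot [ 3.097 -0.698  1.511] j [0.99 0.19 1.33 0.34 1.   0.98] t 22.93 F [1.3 1.5 0.1] gap 0.4
tool shift [-424.   317.2 -192.1] zdir [ 0.083  0.638 -0.766]
```

arm_command --pt "-1 -0.042 0.0317 -0.019 0" --pt "-1 -0.042 0.0317 -0.019 0" --pt "-1 -0.042 0.0317 -0.019 0" --pt "-1 -0.042 0.0317 -0.019 0" --pt "-1 -0.042 0.0317 -0.019 0" --pt "-1 -0.042 0.0317 -0.019 0" --pt "-1 -0.042 0.0317 -0.019 0" --pt "-1 -0.042 0.0317 -0.019 0" --pt "-1 -0.042 0.0317 -0.019 0" --pt "-1 -0.042 0.0317 -0.019 0" --pt "-1 0 0 0 0" --pt "-1 0 0 0 0"

```text
clock: 24.42
eef_pos: [560.0, 165.7, 301.6]
eef_rot: [3.097, -0.696, 1.511]
wrist_force: [0.2, 0.1, 0.0]
finger_gap: 0.7
finger_force: 0.0
```

```bash
python3 -c "
from h import *
to([560.6,159.4,120])"
```

```text
pos [560.  165.7 301.6] rot [ 3.097 -0.696  1.511] j [-0.08  0.25  1.51  0.71  1.4  -0.14] t 24.43 F [0.2 0.1 0. ] gap 0.7
tool shift [-121.2   -5.1  135.3] zdir [ 0.083  0.636 -0.767]
```

arm_command --pt "-1 -0.024 -0.001 0.027 0" --pt "-1 -0.024 -0.001 0.027 0" --pt "-1 -0.024 -0.001 0.027 0" --pt "-1 -0.025 -0.001 0.027 0" --pt "-1 -0.024 -0.001 0.027 0" --pt "-1 0 0 0 0" --pt "-1 0 0 0 0"

```text
clock: 25.3
eef_pos: [561.0, 159.7, 121.8]
eef_rot: [3.095, -0.696, 1.514]
wrist_force: [-0.2, -0.1, 0.7]
finger_gap: 0.3
finger_force: 0.0
```

```bash
python3 -c "
from h import *
to([560.6,159.4,37])
c=cam('wrist');cv2.imwrite('pics/w2.png',c['img'])
c=cam('top');cv2.imwrite('pics/t2.png',cv2.resize(c['img'][120:270,130:330],None,fx=4,fy=4))"
```

```text
pos [561.  159.7 121.8] rot [ 3.095 -0.696  1.514] j [-0.09  0.44  1.69  0.79  1.12 -0.42] t 25.3 F [-0.2 -0.1  0.7] gap 0.3
tool shift [-54.7  -3.4  64.8] zdir [ 0.083  0.637 -0.767]
```

View pics/w2.png

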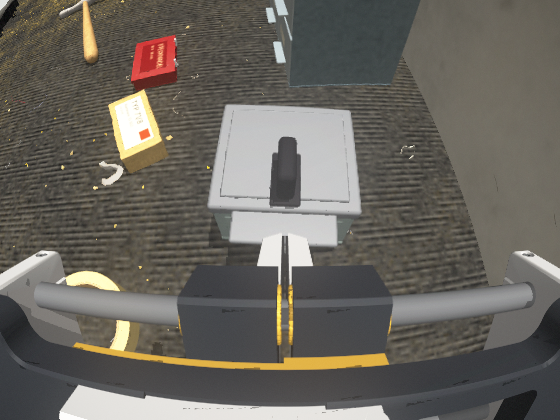

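View pics/t2.png

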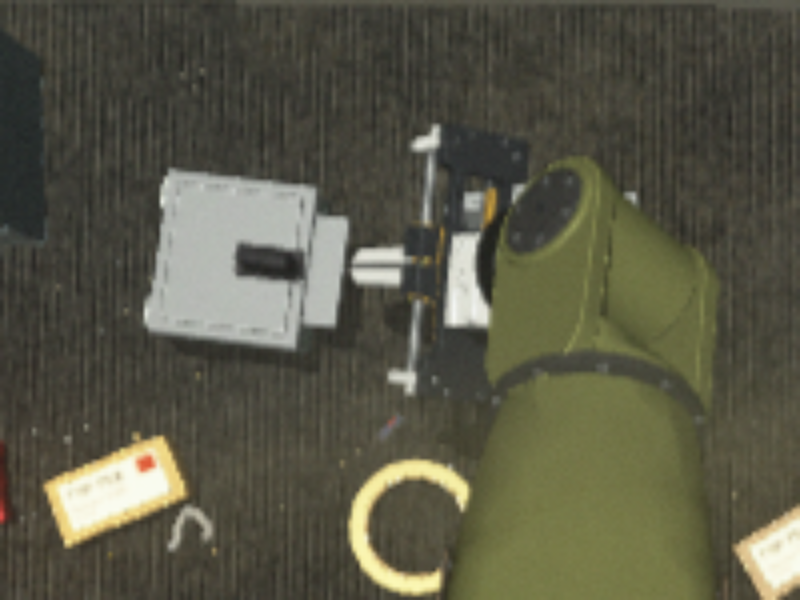

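Seen from the wrist, the closed fingertips (285,240) line up with the middle of the lip (283,228). The top view shows the tips just right of the lip, with the forearm passing over the middle case. I'll check the forearm's height before descending.

```bash
python3 -c "
from h import *
p=cloud(cam('top'));x,y,z=p[...,0],p[...,1],p[...,2]
for y0 in range(-60,180,30): print(y0,[int(z[(x>a)&(x<a+30)&(y>y0)&(y<y0+30)].max(initial=-1)) for a in range(420,680,30)])
p=cloud(cam('side'));x,y,z=p[...,0],p[...,1],p[...,2]
print('side min z above 112')
for y0 in range(-60,180,30): print(y0,[int(z[(x>a)&(x<a+30)&(y>y0)&(y<y0+30)&(z>118)].min(initial=999)) for a in range(420,680,30)])
"
```

```text
-60 [469, 443, 413, 360, 362, -1, 73, 4, 9]
-30 [479, 452, 428, 420, 402, 387, -1, 3, 4]
0 [1241, 452, 437, 426, 404, 387, -1, -1, 5]
30 [475, 442, 416, 394, 379, 357, 228, 232, 5]
60 [6, 240, 286, 296, 297, 247, 254, 252, 3]
90 [26, 248, 249, 245, 243, 240, 254, 255, -1]
120 [27, 229, 223, 223, 223, 4, 4, 4, 4]
150 [6, 4, 4, 5, 148, 144, 73, 6, 5]
side min z above 112
-60 [999, 323, 314, 999, 999, 999, 999, 999, 999]
-30 [310, 286, 268, 266, 387, 371, 999, 999, 999]
0 [335, 341, 234, 267, 308, 290, 999, 999, 999]
30 [345, 204, 224, 273, 265, 214, 184, 999, 999]
60 [999, 173, 186, 177, 228, 188, 179, 188, 999]
90 [999, 181, 216, 166, 159, 192, 198, 216, 999]
120 [999, 207, 213, 164, 127, 999, 999, 999, 999]
150 [999, 999, 999, 999, 120, 134, 999, 999, 999]
```

arm_command --pt "-1 -0.011 -0.001 0.013 0" --pt "-1 -0.011 -0.001 0.013 0" --pt "-1 -0.011 -0.001 0.013 0" --pt "-1 -0.011 0 0.013 0" --pt "-1 -0.01 0 0.012 0" --pt "-1 0 0 0 0"

```text
clock: 26.25
eef_pos: [559.8, 158.7, 34.7]
eef_rot: [3.101, -0.696, 1.509]
wrist_force: [-0.2, -0.5, 0.3]
finger_gap: 0.5
finger_force: 0.0
```

```bash
python3 -c "
from h import *
O=np.array([572.9,263.7]);d=np.array([-.117,-.993])
for u in(86,76,72): to([*(O+u*d),36])"
```

```text
pos [559.8 158.7  34.7] rot [ 3.101 -0.696  1.509] j [-0.09  0.59  1.73  0.86  1.01 -0.56] t 26.25 F [-0.2 -0.5  0.3] gap 0.5
tool shift [16.   1.4 11.7] zdir [ 0.08   0.637 -0.767]
pos [559.8 158.7  34.7] rot [ 3.101 -0.696  1.509] j [-0.09  0.59  1.73  0.86  1.01 -0.56] t 26.25 F [-0.2 -0.5  0.3] gap 0.5
tool shift [23.6  1.7 18.1] zdir [ 0.08   0.637 -0.767]
pos [559.8 158.7  34.7] rot [ 3.101 -0.696  1.509] j [-0.09  0.59  1.73  0.86  1.01 -0.56] t 26.25 F [-0.2 -0.5  0.3] gap 0.5
tool shift [26.7  1.8 20.7] zdir [ 0.08   0.637 -0.767]
```

arm_command --pt "-1 0.008 0.0007 0.006 0" --pt "-1 0.008 0.0007 0.006 0" --pt "-1 0 0 0 0"

```text
clock: 26.62
eef_pos: [563.7, 179.1, 37.5]
eef_rot: [3.096, -0.695, 1.513]
wrist_force: [1.4, -2.6, -4.0]
finger_gap: 0.2
finger_force: 1.9
```

arm_command --pt "-1 0.002 0 0.0016 0" --pt "-1 0.002 0 0.0016 0" --pt "-1 0 0 0 0"

```text
clock: 27.0
eef_pos: [564.0, 183.6, 37.6]
eef_rot: [3.097, -0.696, 1.511]
wrist_force: [1.6, -2.1, 1.4]
finger_gap: 0.4
finger_force: 1.1
```

arm_command --pt "-1 0.002 0 0.0016 0" --pt "-1 0.002 0 0.0016 0" --pt "-1 0 0 0 0"

```text
clock: 27.38
eef_pos: [564.3, 188.5, 37.3]
eef_rot: [3.098, -0.695, 1.511]
wrist_force: [-0.9, -6.3, 1.8]
finger_gap: 0.7
finger_force: 3.1
```

arm_command --pt "-1 0.0015 0 0.0013 0" --pt "-1 0.0015 0 0.0013 0" --pt "-1 0 0 0 0"

```text
clock: 27.75
eef_pos: [564.8, 189.8, 37.1]
eef_rot: [3.097, -0.692, 1.51]
wrist_force: [-11.5, -34.6, 12.9]
finger_gap: 0.7
finger_force: 17.7
```

arm_command --pt "-1 0.0015 0 0.0013 0" --pt "-1 0.0015 0 0.0013 0" --pt "-1 0 0 0 0"

```text
clock: 28.12
eef_pos: [565.3, 190.8, 37.0]
eef_rot: [3.096, -0.689, 1.51]
wrist_force: [-24.4, -67.1, 26.3]
finger_gap: 0.4
finger_force: 35.0
```

A hard stop after about 8 mm of travel, with the force at 67 N, matches the catch snapping home. I'll back off, then return to 4 mm short of the stop. There should be no contact there if the catch stayed shut.

arm_command --pt "-1 -0.008 0 -0.0068 0" --pt "-1 -0.008 0 -0.0068 0" --pt "-1 0 0 0 0" --pt "-1 0 0 0 0"

```text
clock: 28.62
eef_pos: [563.1, 176.2, 37.4]
eef_rot: [3.098, -0.696, 1.511]
wrist_force: [0.1, 0.6, -0.7]
finger_gap: 0.6
finger_force: 0.0
```

arm_command --pt "-1 0.005 0 0.004 0" --pt "-1 0.004 0 0.004 0" --pt "-1 0 0 0 0" --pt "-1 0 0 0 0"

```text
clock: 29.12
eef_pos: [564.2, 187.9, 37.1]
eef_rot: [3.098, -0.696, 1.511]
wrist_force: [0.4, -1.9, 0.1]
finger_gap: 0.2
finger_force: 0.8
```

arm_command --pt "-1 -0.003 0 -0.0025 0" --pt "-1 0 0 0 0" --pt "-1 0 0 0 0"

```text
clock: 29.5
eef_pos: [563.9, 183.8, 37.0]
eef_rot: [3.098, -0.696, 1.511]
wrist_force: [-0.7, -0.3, 0.0]
finger_gap: 0.5
finger_force: 0.0
```

arm_command --pt "-1 -0.008 0 -0.0068 0" --pt "-1 -0.008 0 -0.0068 0" --pt "-1 -0.004 0 -0.0034 0" --pt "-1 0.0 0 0 0"

```text
clock: 30.0
eef_pos: [561.7, 157.1, 37.3]
eef_rot: [3.098, -0.696, 1.51]
wrist_force: [0.0, -0.4, 0.7]
finger_gap: 0.6
finger_force: 0.0
```

```bash
python3 -c "
from h import *
to([560.6,159.4,300])
c=cam('wrist');cv2.imwrite('pics/w3.png',cv2.resize(c['img'][80:300,160:420],None,fx=2.7,fy=2.7,interpolation=cv2.INTER_CUBIC))"
```

```text
pos [561.7 157.1  37.3] rot [ 3.098 -0.696  1.51 ] j [-0.1   0.58  1.72  0.86  1.01 -0.56] t 30.0 F [ 0.  -0.4  0.7] gap 0.6
tool shift [ 170.1    7.5 -200.1] zdir [ 0.082  0.636 -0.767]
```

View pics/w3.png

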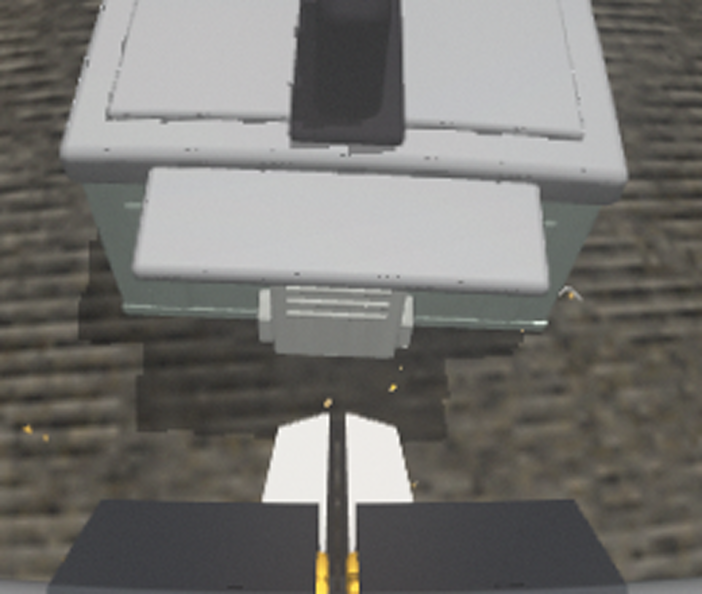

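The close view shows the left catch flap lying flat between its cheeks at (335,320), with the lid seated. The tip met no contact at y=184, where the open flap had touched it at y=179, so the catch is shut. I'll withdraw upward and run a final check.

arm_command --pt "-1 0.02 0 -0.024 0" --pt "-1 0.035 0 -0.042 0" --pt "-1 0.035 0 -0.042 0" --pt "-1 0.035 0 -0.042 0" --pt "-1 0.03 0 -0.036 0" --pt "-1 0 0 0 0" --pt "-1 0 0 0 0"

```text
clock: 30.92
eef_pos: [553.2, 158.2, 278.3]
eef_rot: [3.099, -0.696, 1.51]
wrist_force: [0.4, -1.3, -0.8]
finger_gap: 0.5
finger_force: 0.0
```

```bash
python3 -c "
from h import *
to([560.6,159.4,300])
c=cam('side');p=cloud(c);d0=np.load('side0.npz')['p'];cv2.imwrite('pics/s9.png',c['img'])
m=(p[...,0]>480)&(p[...,0]<660)&(d0[...,2]>74)&(d0[...,2]<80)&(p[...,2]<95)
dz=(p-d0)[...,2]
for a in((210,240),(-20,20),(-250,-215)):
  k=m&(p[...,1]>a[0])&(p[...,1]<a[1]); print(a,k.sum(),np.median(dz[k]))
"
```

```text
pos [553.2 158.2 278.3] rot [ 3.099 -0.696  1.51 ] j [-0.1   0.25  1.56  0.71  1.37 -0.18] t 30.93 F [ 0.4 -1.3 -0.8] gap 0.5
tool shift [ 15.2   8.  -15.3] zdir [ 0.081  0.637 -0.767]
(210, 240) 219 0.05904866965272504
(-20, 20) 184 -0.02606611133495562
(-250, -215) 135 -0.3234350607683609
```

View pics/s9.png

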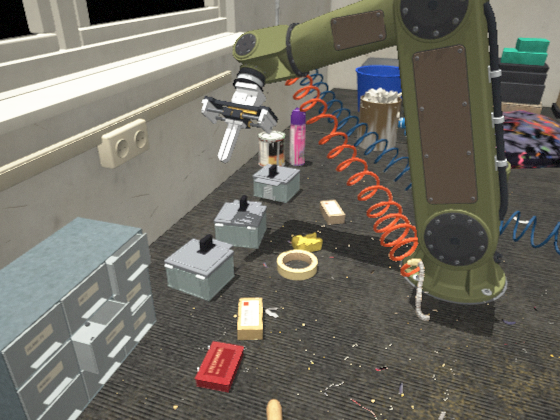

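All three lids are down, the things lying about have not moved (tape at (297,264), foam at (307,242)), and the arm is clear.

```bash
python3 -c "
from h import *
print(ticket.sign_off())"
```

```text
the job is handed in; nothing more can be done
None
```

I handed the job in at about 31 s: the left lid came up freely, so I snapped its catch shut; the middle and right lids held and I left their catches alone. All three lids are down and the things lying about are undisturbed (the judge's verdict was not shown).

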